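Hold a belt linisher's tension arm back on its stop

TASK

The small belt linisher on the bench needs a new belt. Pull out the locking pin that stands beside its spring-loaded tension arm and leave it in the shallow metal tray, then take the arm by its upright handle, swing it against its spring all the way to its stop by the drive wheel, and keep holding it there with the gripper: the program finishes while holding it, so that I can slip the belt on. Do not knock over the small bottle that stands nearby.

Things in the scene. Friction and masses are not known exactly. Their poses are not given: they have to be found in the camera images.
- linisher: Belt linisher head, screwed down: grey plate 240 x 190 x 10 mm. Origin: centre of its underside, on the bench; x along the 240 mm side, y along the 190 mm side, z up. In this frame (mm): arm pivot at (10, 70); pin hole at (21.7, 16.2); rubber drive wheel of radius 28 at (-88, -45), top at height 46; two stop posts, radius 6, top at height 43, at 75 from the pivot. Nothing on it is higher than 46 above the bench but the arm's handle and the pin.
- pivot_top (a point): Point on the vertical hinge axis of the tension arm, at the top of the pivot (45 mm above the bench). Beware: on the linisher's side towards the robot's left a fixed flexible shaft, 40 mm thick, arches over the bench, up to 255 mm high.
- handle_grip (a point): Point on the axis of the arm's upright round handle, 110 mm from the hinge axis, moving with the arm; it lies 80 mm above the bench. The black handle is 16 mm in diameter (19 mm foot below 52), plain from 55 to 94 mm above the bench, its top at 96. Below it are the arm, a bar 16 mm wide (28 to 39 mm above the bench), and a 28 mm idler wheel.
- tension_arm (a joint): Swing of the tension arm about its vertical hinge, rad: 0 at rest, 1.047 wound fully against its stop. Growing values turn it clockwise seen from above, towards the drive wheel (in the linisher's frame the arm points at -60 degrees from x at 0 and at -120 degrees at the stop). The spring always pulls it back to 0: at the handle it takes about 4 N at rest and 9 N at the stop. With the pin in its hole the arm is blocked after about 0.06 rad.
- lock_pin: Loose steel locking pin, 70 g, 68 mm long, standing at the start upright in its hole beside the arm. Origin: centre of the foot of its stem; z along the pin to its knob. Stem 8 mm in diameter from 0 to 14 mm, neck 12 mm from 14 to 38 mm, knob 18 mm from 38 to 68 mm. The stem sits 14 mm deep in the hole with 0.8 mm play all round, so the knob is 48 to 78 mm above the bench; lift it 20 mm or more to free it.
- pin_knob (a point): Point on the pin's axis in its knob, 54 mm from the foot of the stem (64 mm above the bench at the start).
- pin_middle (a point): Middle of the pin's length, on its axis, 34 mm from the foot of the stem.
- parts_tray_in (a point): Centre of the inner floor of the shallow open metal tray, fixed to the bench; inside 122 x 102 mm (x by y of this point's frame), walls 4 mm thick, rim 34 mm and inner floor 16 mm above the bench.
- flux_bottle: Small bottle with a screw cap, 48 mm in diameter, 84 mm high, standing loose. Origin: centre of its underside; z up its axis.
Mind the look-alikes: they are no part of the job. Several things look just like the flux_bottle: the one meant starts nearest to the robot's base.

How it is judged (in metres and radians):
On the way, in this order (a step that is already met when the one before it is completed fails the run):
1. the locking pin is let go in the tray (x of pin_middle in the frame of parts_tray_in between -0.059 and 0.059 m and y of pin_middle in the frame of parts_tray_in between -0.049 and 0.049 m and z of pin_middle in the frame of parts_tray_in between -0.05 and 0.05 m and contact force between the fingers and lock_pin below 0.05 N), for 0.2 s.
2. the tension arm is held by the gripper at its stop (value of joint tension_arm above 0.977 rad and contact force between the fingers and linisher above 3 N), for 0.5 s.
At the end, for the whole second after the job is handed in: The gripper's fingers hold the tension arm within 0.07 rad of its stop (at least 3 N between fingers and arm), the arm standing still; the pin is let go in the tray (its middle inside the walls, under 50 mm above the tray's floor) and at rest; the bottle stands upright (all of step 1 and all of step 2 and velocity of joint tension_arm between -0.05 and 0.05 rad/s and linear speed of lock_pin below 0.03 m/s and angle between flux_bottle's own z axis and vertical below 0.3 rad); the arm keeps its last pose, push and grip.
It fails at once if the bottle is knocked over (angle between flux_bottle's own z axis and vertical above 0.5 rad).
It also fails if it takes over 61 s, if anything falls off the work surface, if the arm or the gripper's body presses on something with over 40 N, if the wrist force passes 120 N, or if a joint passes its speed limit or range.

ROBOT

A 6-joint arm with a two-finger parallel gripper is mounted at the origin on a cart in front of the work surface, level with it; the furniture and walls round the work are solid. World frame = base frame: x ahead of the robot, y to its left, z up, the work surface at z = 0. Lengths are in mm, angles in degrees, forces in N, time in s.
With the tool pointing down it reaches from about 350 to 925 mm from the base axis. Payload 6.4 kg.
Tool frame: the origin (TCP) lies between the finger pads; the fingertips stand r.finger_overhang ahead of it and the grasp point (between the pads) lies 3 mm ahead of it (r.finger_overhang is the distance from the TCP to the fingertips, in mm); z points along the fingers, y is the line along which they close (so a half turn about z gives the same grasp; the last joint's range is limited). The gripper opens to 85 mm and grips with 20 to 120 N. Pads are 22 mm wide; open, the fingers measure 114 mm over their backs; the gripper's body (76 mm by 85 mm) begins 54 mm behind the grasp point. The pads swing forward as they close: fully open they stand 13 mm farther back than shut.
Start: joints at [64.166, 14.043, 89.255, -0, 76.702, -9.975], TCP at [177.628, 625.27, 253.29] pointing down, gripper open.
Joint ranges: [-179.41, 179.41], [-58.25, 129.5], [7.25, 145.43], [-54.29, 234.29], [11.92, 165.04], [-157.13, 157.13]. Speed limits (degrees/s): [147.25, 147.25, 180, 180, 180, 180].

INTERFACE

Orientations are given as [roll, pitch, yaw] about the fixed x, y, z axes, in that order (R = Rz(yaw) Ry(pitch) Rx(roll)).
In Python, from plant import r, camera, order gives the robot as it stands. The module is installed in compiled form; this text tells all that it offers.
- The arm moves only by the tool carry_out, never from a script. Its argument "series" is text: rows parted by semicolons, each of 5 numbers parted by spaces: the shift along the tool's x, y, z in m, then the turn about the tool's z in rad, then the finger opening in m, from 0 to 0.0854. A call has 1 to 20 rows; each row shifts and turns the commanded pose from where the row before left it, along the tool's axes as they then stand; what a row does not reach is not made up. A row lasts 1/8 s, in which the tool goes at most 62.5 mm and 10.7 degrees, less where a joint would pass 70% of its speed; a pose out of reach is approached as far as the arm can. A call is refused whole if a number of a shift passes 0.0625 or a number of a turn 0.188, either way. A call with a gripper value outside its range is refused whole. The fingers move at their own pace and stop on an object; "newtons" is the grip in N (left out, the last holds). Time passes only in rows, so rows that do not move let the fingers close. It gives the time, the measured TCP pose, the force, the opening and the grip force at its end, in the units of the state.
- r.state(): the state, without advancing time (a new reading comes with each control period).
- camera(name): name is "scene" or "top" or "wrist"; returns a dict with "color" (384x512x3 uint8, blue, green, red), "intrinsics" (3x3 intrinsics, pixels), "dist_coeffs" ([k1, k2, p1, p2, k3] as OpenCV has them; the pictures are not rectified), "origin" and "rotation" of the camera in the world; the wrist camera has in their place "mount" (4x4, takes a point from camera to tool coordinates, whose origin is the TCP and whose axes are the flange's). Camera axes: x right, y up, looking along -z (the intrinsics and any distortion apply to the point x, -y, -z); pixel columns grow to the right and rows downward; lengths in mm; the calibration is good to about 2 mm. A picture is of the moment at which its call begins: read the wrist's pose just before it. There is no depth.
- order.sign_off(): hands the job in; it is judged then, once.
The state is a dict: "time_s": time; "qpos": joint angles; "qvel": joint speeds; "tau": joint torques, N m; "ee_pos": TCP position; "ee_rot": TCP orientation; "wrist_force": force on the tool from outside, world axes, zero at the start; "ft_torque": the same for the moment, N m; "opening": opening from 0.0 (shut) to 1.0 (fully open); "grasp_force": force on a finger pad.
Only numpy, scipy, OpenCV 4.12 (cv2) and the standard library are available. Lean on these libraries where they do the work, as an engineer would, in place of code of your own. Each camera call takes 0.05 s, during which the arm holds its last target. There are 200 camera calls.

## Working session

There is one attempt and no reset: what is moved stays moved. The work goes in short steps, Python scripts to look and compute and a tool call to move; the robot and the scene stay as the last step left them, time stands still between calls to the robot, and variables do not carry over. Pictures are saved under pics/ and viewed, at most 10 in all, crops included, and the job is handed in when it is done.

Besides the shell and the picture viewer there is one more tool, called in YAML: its name, and indented under it one key for each argument. carry_out: Moves the arm, as the interface text tells. Its arguments: {"type":"object","properties":{"series":{"type":"string"},"newtons":{"type":"number"}},"required":["series"]}

```bash
mkdir -p pics; cat > h.py <<'E'
import numpy as np, cv2
from plant import r, camera, order
def ray(c,u,v,st=None):
    p=cv2.undistortPoints(np.array([[[u,v]]],float),np.array(c["intrinsics"],float),np.array(c["dist_coeffs"],float))[0,0]
    d=np.array([p[0],-p[1],-1.]); return np.array(c["origin"]),np.array(c["rotation"])@d
def onz(c,u,v,z):
    o,d=ray(c,u,v); return o+d*(z-o[2])/d[2]
E
python3 - <<'E'
from h import *
s=r.state(); print({k:np.round(v,3).tolist() if not np.isscalar(v) else v for k,v in s.items()}, r.finger_overhang)
import pickle
for n in("scene","top","wrist"):
    c=camera(n); cv2.imwrite(f"pics/{n}0.png",c["color"]); pickle.dump(c,open(n+"0.pkl","wb"))
    print(n,{k:np.round(c[k],3).tolist() for k in c if k!="color"})
a=cv2.imread("pics/top0.png"); cv2.imwrite("pics/top0b.png",cv2.resize(a,(800,600),interpolation=cv2.INTER_CUBIC))
E
```

```text
{'time_s': 0.0, 'qpos': [64.166, 14.085, 89.324, -0.001, 76.701, -9.975], 'qvel': [0.078, 0.044, -0.066, 0.028, 0.036, -0.106], 'tau': [0.001, -42.952, -32.613, -0.0, 0.005, 0.0], 'ee_pos': [177.398, 624.796, 252.173], 'ee_rot': [-179.891, -0.018, 164.141], 'wrist_force': [0.499, 0.401, -0.11], 'ft_torque': [0.048, 0.025, -0.039], 'grasp_force': 0.0, 'opening': 1.0027440282093585} 22.0
scene {'intrinsics': [[394.984, 0.0, 252.317], [0.0, 394.984, 195.564], [0.0, 0.0, 1.0]], 'dist_coeffs': [-0.119, 0.0, 0.0, 0.0, 0.0], 'origin': [1171.646, -439.977, 707.546], 'rotation': [47.97, 0.392, 62.324]}
top {'intrinsics': [[415.524, 0.0, 254.91], [0.0, 415.524, 184.769], [0.0, 0.0, 1.0]], 'dist_coeffs': [-0.054, 0.0, 0.0, 0.0, 0.0], 'origin': [349.904, -126.656, 1172.688], 'rotation': [11.0, -0.033, -91.291]}
wrist {'intrinsics': [[324.778, 0.0, 255.305], [0.0, 324.778, 193.599], [0.0, 0.0, 1.0]], 'dist_coeffs': [-0.07, 0.0, 0.0, 0.0, 0.0], 'mount': [[0.001, 0.957, 0.292, 74.161], [1.0, -0.001, 0.001, -0.845], [0.001, 0.292, -0.957, -119.787], [0.0, 0.0, 0.0, 1.0]]}
```

View pics/top0b.png

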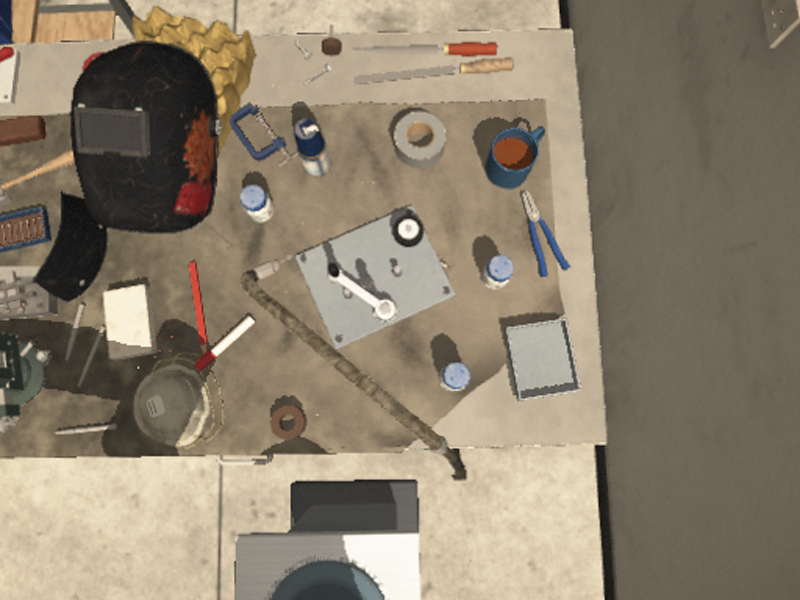

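View pics/scene0.png

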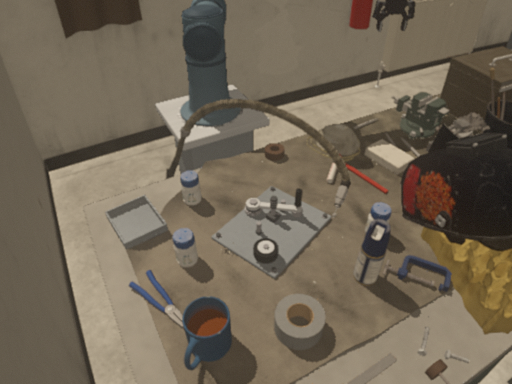

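```bash
cat > h.py <<'E'
import numpy as np, cv2, pickle
from scipy.spatial.transform import Rotation as Ro
from plant import r, camera, order
def pose(c,st=None):
    if "mount" in c:
        T=np.eye(4); T[:3,:3]=Ro.from_euler("xyz",st["ee_rot"],degrees=True).as_matrix(); T[:3,3]=st["ee_pos"]
        T=T@np.array(c["mount"]); return T[:3,3],T[:3,:3]
    return np.array(c["origin"]),Ro.from_euler("xyz",c["rotation"],degrees=True).as_matrix()
def ray(c,u,v,st=None):
    p=cv2.undistortPoints(np.array([[[u,v]]],float),np.array(c["intrinsics"],float),np.array(c["dist_coeffs"],float))[0,0]
    o,R=pose(c,st); return o,R@np.array([p[0],-p[1],-1.])
def onz(c,u,v,z,st=None):
    o,d=ray(c,u,v,st); return o+d*(z-o[2])/d[2]
def px(c,P,st=None):
    o,R=pose(c,st); q=(np.atleast_2d(P)-o)@R; q=q*[1,-1,-1]
    return cv2.projectPoints(q,np.zeros(3),np.zeros(3),np.array(c["intrinsics"],float),np.array(c["dist_coeffs"],float))[0][:,0]
def tri(a,b):
    (o1,d1),(o2,d2)=a,b; t=np.linalg.lstsq(np.c_[d1,-d2],o2-o1,rcond=None)[0]
    p,q=o1+t[0]*d1,o2+t[1]*d2; return (p+q)/2,np.linalg.norm(p-q)
E
python3 - <<'E'
from h import *
c=pickle.load(open("top0.pkl","rb"));k=1/1.5625; s=pickle.load(open("scene0.pkl","rb"))
f=lambda u,v,z:np.round(onz(c,u*k,v*k,z)).tolist()
co=[f(*p,10) for p in[(410,206),(296,260),(338,347),(455,294)]]
print("plate",co,[np.linalg.norm(np.subtract(co[i],co[i-1])).round() for i in range(4)])
for n,p in dict(pivot=(385,310,45),handle=(334,270,96),wheel=(408,230,46),b1=(256,190,84),b2=(501,265,84),b3=(456,370,84)).items(): print(n,f(*p))
print("tray",[f(*p,34) for p in[(506,322),(566,316),(579,390),(518,400)]])
C=np.mean(co,0); ex=(np.array(co[1])-co[0])[:2]; ex/=np.linalg.norm(ex); ey=np.array([-ex[1],ex[0]])
W=lambda x,y,z:[*(C[:2]+x*ex+y*ey),z]
for n,p in dict(piv=(10,70,45),pin=(21.7,16.2,78),wheel=(-88,-45,46)).items(): print(n,np.round(W(*p)),px(c,W(*p))/k,px(s,W(*p)))
i=c["color"][120:230,180:360]; j=s["color"][170:280,170:350]
cv2.imwrite("pics/crop1.png",np.vstack([cv2.resize(x,None,fx=2.7,fy=2.7,interpolation=cv2.INTER_CUBIC) for x in(i,j)]))
E
```

```text
plate [[733.0, -158.0, 10.0], [634.0, 55.0, 10.0], [472.0, -22.0, 10.0], [564.0, -235.0, 10.0]] [np.float64(186.0), np.float64(235.0), np.float64(179.0), np.float64(232.0)]
pivot [531.0, -108.0, 45.0]
handle [594.0, -23.0, 96.0]
wheel [676.0, -152.0, 46.0]
b1 [745.0, 115.0, 84.0]
b2 [599.0, -310.0, 84.0]
b3 [421.0, -225.0, 84.0]
tray [[507.0, -322.0, 34.0], [515.0, -429.0, 34.0], [384.0, -443.0, 34.0], [370.0, -336.0, 34.0]]
piv [ 533. -110.   45.] [[386.36106098 309.05314837]] [[252.22104284 200.0261669 ]]
pin [577. -77.  78.] [[366.21198953 281.26097169]] [[273.11218748 196.37594494]]
wheel [ 679. -151.   46.] [[407.24549132 228.64552146]] [[266.68766587 245.14028572]]
```

View pics/crop1.png

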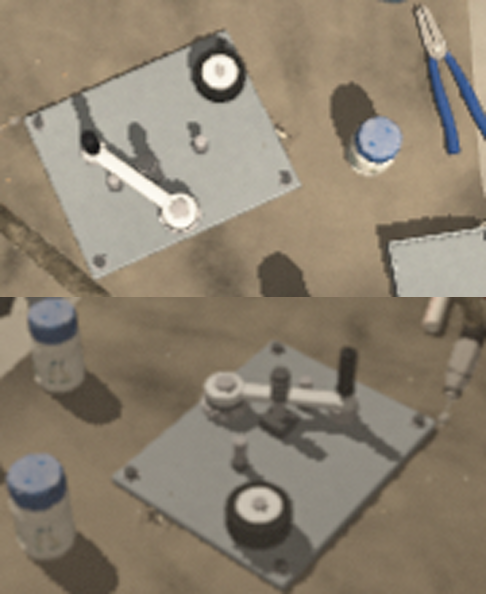

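The top view (800-px picture) shows the plate at (375,277), the pivot at (385,310), the handle at (334,270), the pin standing by the arm at about (367,283), the drive wheel at (408,230) and the tray at (543,358).

There are three candidate bottles, with caps at (256,190), (501,265) and (456,370). The one meant is at (456,370): it lies about 477 mm from the base, nearer than the others. I don't need to touch it, only stay clear of it.

The pin and wheel predicted from the plate corners land on their pixels in both views. I'll rise and turn first.

carry_out:
  series: "0 0 -0.01 0.18 0.085;0 0 -0.01 0.18 0.085;0 0 -0.01 0.18 0.085;0 0 -0.01 0.18 0.085;0 0 -0.01 0.18 0.085;0 0 -0.01 0.18 0.085;0 0 -0.01 0.18 0.085;0 0 -0.01 0.18 0.085;0 0 -0.01 0.18 0.085;0 0 0 0.18 0.085;0 0 0 0.18 0.085;0 0 0 0.18 0.085;0 0 0 0 0.085"
  newtons: 40

```text
time_s: 1.78
ee_pos: [177.6, 625.1, 342.9]
ee_rot: [180.0, 0.0, 40.5]
wrist_force: [-0.7, 0.5, -0.1]
opening: 0.996
grasp_force: 0.0
```

carry_out:
  series: "-0.004 0.02 0 0 0.085;-0.009 0.046 0 0 0.085;-0.009 0.046 0 0 0.085;-0.009 0.046 0 0 0.085;-0.009 0.046 0 0 0.085;-0.009 0.046 0 0 0.085;-0.009 0.046 0 0 0.085;-0.009 0.046 0 0 0.085;-0.009 0.046 0 0 0.085;-0.009 0.046 0 0 0.085;-0.009 0.046 0 0 0.085;-0.009 0.046 0 0 0.085;-0.009 0.046 0 0 0.085;-0.009 0.046 0 0 0.085;-0.009 0.046 0 0 0.085;-0.009 0.046 0 0 0.085;-0.009 0.046 0 0 0.085;-0.005 0.037 0 0 0.085;0 0 0 0 0.06;0 0 0 0 0.06"

```text
time_s: 4.28
ee_pos: [574.5, -77.5, 343.0]
ee_rot: [-180.0, 0.0, 40.5]
wrist_force: [-0.9, -1.0, 0.1]
opening: 0.701
grasp_force: 0.0
```

```bash
python3 - <<'E'
from h import *
s=r.state(); c=camera("wrist"); c["st"]=s; pickle.dump(c,open("w1.pkl","wb"))
print(s["ee_pos"],s["ee_rot"],s["wrist_force"])
print(px(c,[[577,-77,78],[577,-77,48],[533,-110,45],[596,-20,96],[679,-151,46]],s))
cv2.imwrite("pics/w1.png",cv2.resize(c["color"],(800,600),interpolation=cv2.INTER_CUBIC))
E
```

```text
[574.53704652 -77.48985961 343.01498617] [-1.79954581e+02  1.10835961e-02  4.04808084e+01] [-0.93111179 -0.96322029  0.06717262]
[[255.80386957 156.67603727]
 [255.78479442 152.38309523]
 [253.15727027 192.51152983]
 [227.75650044 113.66223931]
 [351.78753705 129.53330159]]
```

View pics/w1.png

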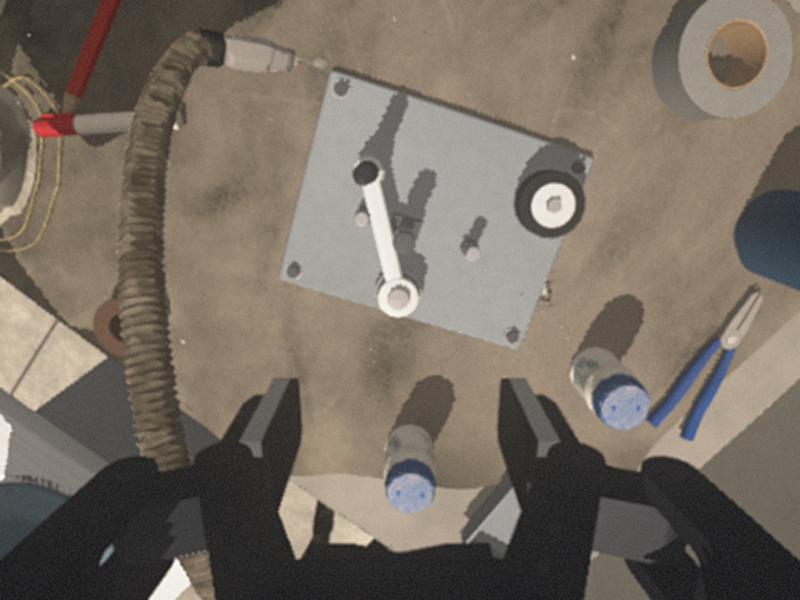

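The wrist view shows the plate with the pivot at (399,297), the handle top at (368,173), the dark pin knob at about (404,238) and the wheel at (553,203). The shaft is well to the left, at x ≈ 150. I'll refine the positions and enlarge the pin to confirm it.

```bash
python3 - <<'E'
from h import *
c=pickle.load(open("w1.pkl","rb")); s=c["st"]; k=1/1.5625
f=lambda u,v,z:onz(c,u*k,v*k,z,s)[:2]
co=np.array([f(*p,10) for p in[(592,154),(333,70),(281,279),(520,348)]]); print(co.round(),np.linalg.norm(co-np.roll(co,1,0),axis=1).round())
P=f(399,297,45); H=f(368,174,96); Wh=f(554,204,46); Pin=f(404,240,78)
print("piv",P,"hand",H,np.linalg.norm(H-P),"wheel",Wh,np.linalg.norm(Wh-P),"(151) pin",Pin,np.linalg.norm(Pin-P),"(55)")
# linisher frame fit by pivot+wheel+corners
L=np.array([(10,70),(-88,-45),(-120,-95),(120,-95),(120,95),(-120,95)],float); M=np.vstack([P,Wh,co])
A=L-L.mean(0);B=M-M.mean(0);U,_,V=np.linalg.svd(A.T@B);R=(U@V).T;t=M.mean(0)-R@L.mean(0)
g=lambda x,y:R@[x,y]+t
print("res",(M-(L@R.T+t)).round(1).tolist(),"yaw",np.degrees(np.arctan2(R[1,0],R[0,0])))
for n,p in dict(piv=(10,70),pin=(21.7,16.2),h0=(65,-25.3),h1=(-45,-25.3)).items(): print(n,g(*p).round(1))
q=px(c,[[*g(21.7,16.2),78]],s)[0];print(q/k)
i=c["color"][100:210,200:310]; i=cv2.resize(i,(550,550),interpolation=cv2.INTER_CUBIC); cv2.drawMarker(i,tuple(((q-[200,100])*5).astype(int)),(0,0,255)); cv2.imwrite("pics/w1c.png",i)
E
```

```text
[[ 737. -160.]
 [ 643.   53.]
 [ 472.  -23.]
 [ 567. -239.]] [188. 232. 187. 236.]
piv [ 537.51444691 -110.0359686 ] hand [603.46856753 -24.94286205] 107.66049790718434 wheel [ 680.43159219 -154.62935405] 149.71265959403388 (151) pin [581.97061154 -77.08318557] 55.3374781094712 (55)
res [[0.8, 1.1], [-1.0, -0.3], [-2.8, 3.4], [0.2, -3.5], [2.6, -2.0], [0.2, 1.4]] yaw 113.8237245707041
piv [ 536.7 -111.1]
pin [581.2 -78.7]
h0 [601.7 -22.3]
h1 [ 646.1 -122.9]
[404.88982173 242.10749771]
```

View pics/w1c.png

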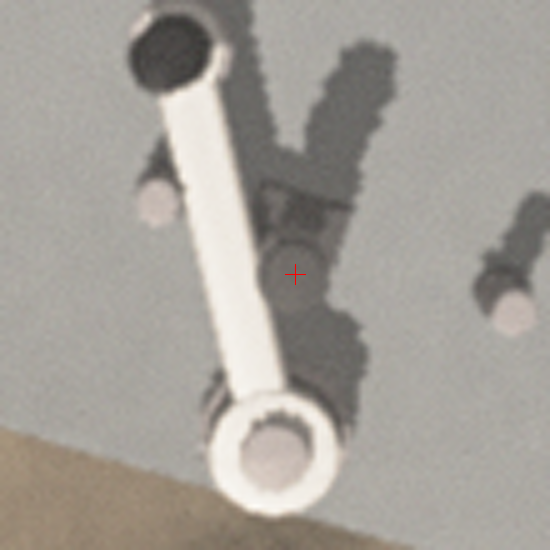

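The marker sits on the dark knob of the pin, standing in its block beside the white arm (800-px position (405,242)). The fit puts the pin at (581,-78), 55 mm from the pivot as specified. I'll descend over it.

carry_out:
  series: "0.0045 0.005 -0.0 0 0.06;0 0 0.03 0 0.06;0 0 0.03 0 0.06;0 0 0.03 0 0.06;0 0 0.03 0 0.06;0 0 0.03 0 0.06;0 0 0.03 0 0.06;0 0 0.03 0 0.06;0 0 0.02 0 0.06;0 0 0.015 0 0.06;0 0 0.015 0 0.06;0 0 0.01 0 0.06;0 0 0.005 0 0.06;0 0 0 0 0.06"

```text
time_s: 6.08
ee_pos: [581.6, -78.8, 68.2]
ee_rot: [-180.0, 0.0, 40.4]
wrist_force: [-0.4, -0.1, 0.1]
opening: 0.703
grasp_force: 0.0
```

carry_out:
  series: "0 0 0 0 0.03;0 0 0 0 0.03;0 0 0 0 0.01;0 0 0 0 0.01;0 0 0 0 0.01;0 0 0 0 0.01"
  newtons: 30

```text
time_s: 6.82
ee_pos: [581.5, -78.5, 68.6]
ee_rot: [-180.0, -0.0, 40.4]
wrist_force: [-2.8, 3.0, 6.0]
opening: 0.199
grasp_force: 29.4
```

carry_out:
  series: "0 0 -0.005 0 0.01;0 0 -0.005 0 0.01;0 0 -0.01 0 0.01;0 0 -0.02 0 0.01;0 0 -0.03 0 0.01;0 0 -0.03 0 0.01;0 0 -0.03 0 0.01;0 0 -0.03 0 0.01;0 0 0 0 0.01"

```text
time_s: 7.95
ee_pos: [583.4, -79.5, 232.9]
ee_rot: [179.6, -0.2, 40.4]
wrist_force: [0.1, 0.1, -0.7]
opening: 0.197
grasp_force: 29.3
```

```bash
python3 - <<'E'
from h import *
s=r.state(); c=camera("scene"); t=camera("top"); pickle.dump(c,open("s2.pkl","wb"))
print(s["ee_pos"],s["opening"],s["grasp_force"])
# tray centre: corners at rim from the first top view, refined in full image by edges
i=pickle.load(open("top0.pkl","rb")); I=i["color"][195:265,315:380]
b=cv2.resize(c["color"][120:300,90:330],None,fx=2,fy=2); a=cv2.resize(I,None,fx=5.14,fy=5.14,interpolation=cv2.INTER_CUBIC)[:360]
b=cv2.resize(b,(480,360)); o=np.zeros((360,814,3),np.uint8)[:, :800]; o[:a.shape[0],:min(a.shape[1],320)]=a[:, :320]; o[:,320:]=b; cv2.imwrite("pics/s2.png",o)
E
```

```text
[583.4207473  -79.54902887 232.87825275] 0.19716088093818274 29.274066388607025
```

View pics/s2.png

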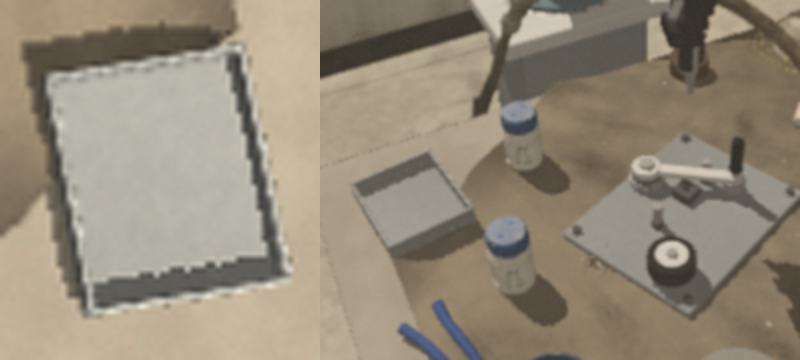

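The right panel shows the pin hanging from the gripper at (690,85) and the hole empty. The left panel shows the tray rim, whose centre comes out near (446,-384). I'll carry the pin there.

carry_out:
  series: "-0.012 0.006 0 0 0.01;-0.025 0.012 0 0 0.01;-0.025 0.012 0 0 0.01;-0.025 0.012 0 0 0.01;-0.025 0.012 0 0 0.01;-0.025 0.012 0 0 0.01;-0.025 0.012 0 0 0.01;-0.025 0.012 0 0 0.01;-0.025 0.012 0 0 0.01;-0.025 0.012 0 0 0.01;-0.025 0.012 0 0 0.01;-0.025 0.012 0 0 0.01;-0.015 0.005 0 0 0.01;0 0 0 0 0.01;0 0 0.03 0 0.01;0 0 0.03 0 0.01;0 0 0.03 0 0.01;0 0 0 0 0.01"

```text
time_s: 10.3
ee_pos: [443.1, -380.9, 135.4]
ee_rot: [-179.6, -0.0, 40.4]
wrist_force: [0.1, 0.6, -0.5]
opening: 0.199
grasp_force: 29.4
```

```bash
python3 - <<'E'
from h import *
s=r.state(); c=camera("wrist"); print(s["ee_pos"],s["ee_rot"])
cv2.imwrite("pics/w3.png",c["color"]); c["st"]=s; pickle.dump(c,open("w3.pkl","wb"))
print(px(c,[[446,-384,16],[446,-384,34]],s))
E
```

```text
[ 443.14866018 -380.89826983  135.42803412] [-1.79625921e+02 -2.74317594e-02  4.04403485e+01]
[[260.70851678 194.222731  ]
 [260.94693946 201.6081096 ]]
```

View pics/w3.png

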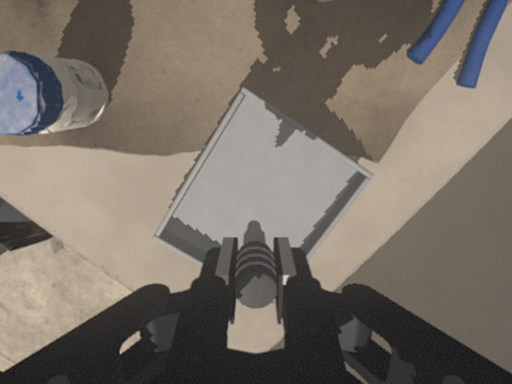

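```bash
python3 - <<'E'
from h import *
c=pickle.load(open("w3.pkl","rb"));s=c["st"]
a,b,d=[onz(c,*p,34,s)[:2] for p in[(243,90),(372,176),(155,238)]]
print(a,b,d,np.linalg.norm(a-b),np.linalg.norm(a-d),(b+d)/2)
E
```

```text
[ 496.56044021 -324.94193442] [ 511.40257629 -431.11713101] [ 372.34240151 -342.43894215] 107.20756210612069 125.44427614260555 [ 441.8724889  -386.77803658]
```

The near rim corners at (243,90), (372,176) and (155,238) put the tray centre at (442,-386), and the pin is 6 mm from it. I'll lower and release.

carry_out:
  series: "-0.003 0.003 0.015 0 0.01;0 0 0.015 0 0.01;0 0 0.015 0 0.01;0 0 0.01 0 0.01;0 0 0.002 0 0.01;0 0 0 0 0.01;0 0 0 0 0.01"

```text
time_s: 11.22
ee_pos: [444.1, -388.0, 81.9]
ee_rot: [179.9, 0.0, 40.4]
wrist_force: [-0.9, -0.4, -0.4]
opening: 0.199
grasp_force: 29.4
```

carry_out:
  series: "0 0 0.003 0 0.01;0 0 0.001 0 0.01;0 0 0 0 0.01;0 0 0 0 0.02;0 0 0 0 0.03;0 0 0 0 0.045;0 0 0 0 0.06;0 0 0 0 0.06;0 0 0 0 0.06;0 0 -0.01 0 0.06;0 0 -0.02 0 0.06;0 0 -0.03 0 0.06;0 0 -0.03 0 0.06;0 0 -0.03 0 0.06;0 0 -0.03 0 0.06"

```text
time_s: 13.1
ee_pos: [443.9, -387.8, 230.2]
ee_rot: [179.9, 0.0, 40.4]
wrist_force: [-0.9, 0.2, -0.2]
opening: 0.706
grasp_force: 0.0
```

```bash
python3 - <<'E'
from h import *
s=r.state(); c=camera("wrist"); t=camera("top")
cv2.imwrite("pics/w4.png",c["color"]); print(s["ee_pos"])
E
```

```text
[ 443.94921419 -387.778454    230.23981163]
```

View pics/w4.png

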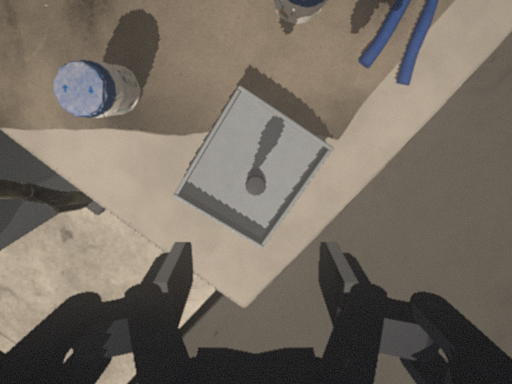

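The pin stands in the tray near its centre, at (256,180), and is released. The bottle stands at (85,90). Next is the handle at about (602.5,-23.5).

carry_out:
  series: "0.015 -0.007 0 0 0.06;0.03 -0.015 0 0 0.06;0.03 -0.015 0 0 0.06;0.03 -0.015 0 0 0.06;0.03 -0.015 0 0 0.06;0.03 -0.015 0 0 0.06;0.03 -0.015 0 0 0.06;0.03 -0.015 0 0 0.06;0.03 -0.015 0 0 0.06;0.03 -0.015 0 0 0.06;0.03 -0.015 0 0 0.06;0.03 -0.0125 0 0 0.06;0.012 -0.005 0 0 0.06;0 0 0 -0.117 0.06;0 0 0 -0.117 0.06;0 0 0 0 0.06"

```text
time_s: 15.2
ee_pos: [602.0, -23.4, 226.4]
ee_rot: [-179.9, 0.0, 53.7]
wrist_force: [0.7, -0.4, -0.2]
opening: 0.702
grasp_force: 0.0
```

```bash
python3 - <<'E'
from h import *
s=r.state(); c=camera("wrist"); print(s["ee_pos"],s["ee_rot"])
I=c["color"]; cv2.imwrite("pics/w5.png",I)
q=px(c,[[602.5,-23.5,96]],s)[0]; print("pred",q)
u,v=q.astype(int); x0,y0=u-35,v-35
m=(I[y0:v+35,x0:u+35].max(2)<60).astype(np.uint8); n,l,st,ce=cv2.connectedComponentsWithStats(m)
for j in range(1,n):
    if st[j,4]>30:
        p=ce[j]+[x0,y0]; print(st[j],p,onz(c,*p,96,s))
E
```

```text
[601.99683875 -23.40267244 226.41463489] [-1.79914120e+02  4.66667617e-02  5.36953556e+01]
pred [255.36090458 189.72585475]
```

View pics/w5.png

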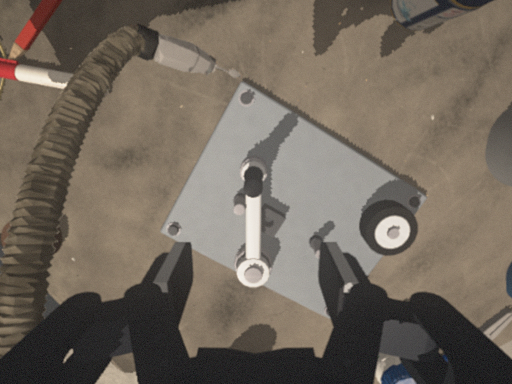

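The handle top is at (254,187), within 3 px of the prediction, so the tool is aligned. I'll descend and grip.

carry_out:
  series: "0.001 0 0.025 0 0.06;0 0 0.03 0 0.06;0 0 0.03 0 0.06;0 0 0.025 0 0.06;0 0 0.02 0 0.06;0 0 0.01 0 0.06;0 0 0.007 0 0.06;0 0 0 0 0.06;0 0 0 0 0.03;0 0 0 0 0.03;0 0 0 0 0.01;0 0 0 0 0.008;0 0 0 0 0.008;0 0 0 0 0.008"
  newtons: 60

```text
time_s: 17.0
ee_pos: [603.1, -22.2, 80.9]
ee_rot: [-179.9, -0.0, 53.8]
wrist_force: [-4.1, 2.3, 5.4]
opening: 0.17
grasp_force: 58.6
```

carry_out:
  series: "-0.00015 0.00576 0 0.0524 0.008;-0.00015 0.00576 0 0.0524 0.008;-0.00015 0.00576 0 0.0524 0.008;-0.00015 0.00576 0 0.0524 0.008;-0.00015 0.00576 0 0.0524 0.008;-0.00015 0.00576 0 0.0524 0.008;-0.00015 0.00576 0 0.0524 0.008;-0.00015 0.00576 0 0.0524 0.008;-0.00015 0.00576 0 0.0524 0.008;-0.00015 0.00576 0 0.0524 0.008"

```text
time_s: 18.25
ee_pos: [637.2, -67.0, 80.8]
ee_rot: [-179.8, 0.3, 23.7]
wrist_force: [-11.7, 1.1, 11.2]
opening: 0.165
grasp_force: 59.2
```

carry_out:
  series: "-0.0004 0.00576 0 0.0524 0.008;-0.0004 0.00576 0 0.0524 0.008;-0.0003 0.00576 0 0.0524 0.008;-0.00015 0.00576 0 0.0524 0.008;-0.00015 0.00576 0 0.0524 0.008;-0.00015 0.00576 0 0.0524 0.008;-0.00015 0.00576 0 0.0524 0.008;-0.00015 0.00576 0 0.0524 0.008;-0.00015 0.00576 0 0.0524 0.008;-0.00015 0.00576 0 0.0524 0.008;0 0 0 0 0.008;0 0 0 0 0.008"

```text
time_s: 19.75
ee_pos: [644.9, -121.8, 80.8]
ee_rot: [-179.9, 0.4, -6.2]
wrist_force: [-13.0, 7.0, 11.9]
opening: 0.17
grasp_force: 59.3
```

carry_out:
  series: "-0.0005 0.001 0 0.01 0.008;-0.0005 0.001 0 0.01 0.008;0 0 0 0 0.008;0 0 0 0 0.008;0 0 0 0 0.008;0 0 0 0 0.008;0 0 0 0 0.008;0 0 0 0 0.008"

```text
time_s: 20.75
ee_pos: [644.8, -122.3, 80.8]
ee_rot: [-179.8, 0.3, -7.2]
wrist_force: [-8.1, 11.8, 9.3]
opening: 0.17
grasp_force: 59.2
```

```bash
python3 - <<'E'
from h import *
s=r.state(); print(s["ee_pos"],s["wrist_force"],s["grasp_force"])
c=camera("top"); w=camera("scene")
a=cv2.resize(c["color"][110:270,200:380],(400,356),interpolation=cv2.INTER_CUBIC); b=cv2.resize(w["color"][130:290,90:290],(400,320),interpolation=cv2.INTER_CUBIC)
b=cv2.copyMakeBorder(b,0,36,0,0,0); cv2.imwrite("pics/e.png",np.hstack([a,b]))
E
```

```text
[ 644.77959956 -122.27729883   80.82035036] [-8.09430879 11.83815825  9.25712143] 59.193545803427696
```

View pics/e.png

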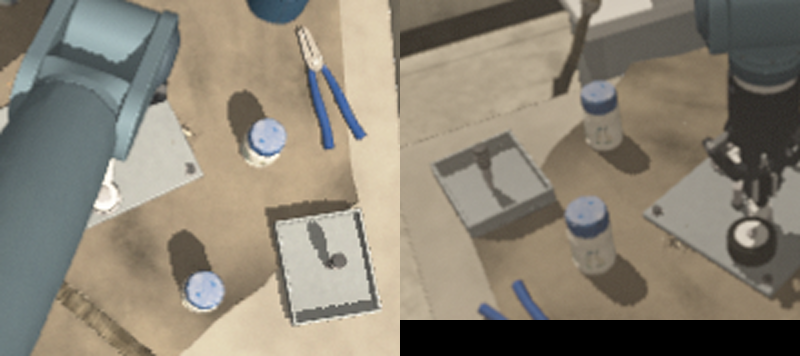

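The bottle stands upright and the pin stands in the tray. The last 2 mm of push moved the handle only 0.5 mm while the force rose to 12 N, so the arm is on its stop (about 1.04 rad).

```bash
python3 -c "
from plant import order
print(order.sign_off())"
```

```text
the job is handed in; nothing more can be done
None
```

I handed the job in at about 21 s: the gripper is holding the tension arm at its stop with about 59 N of grip, the locking pin stands released in the tray, and the bottle is upright; the hand-in returned no verdict.

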